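# Try the locking clamp on the bracket shell

### The arm

A 6-joint arm with a two-finger parallel gripper is mounted at the origin on the work surface; the furniture and walls round the work are solid. World frame = base frame: x ahead of the robot, y to its left, z up, the work surface at z = 0. Lengths are in m, angles in rad, forces in N, time in s.
With the tool pointing down it reaches from about 0.25 to 0.725 m from the base axis. Payload 4 kg.
Tool frame: the origin (TCP) lies on the centre line of the jaws, within the pads' length; the fingertips stand 8 mm ahead of it and the grasp point (between the pads) lies 11 mm behind it; z points along the fingers, y is the line along which they close (so a half turn about z gives the same grasp; the last joint's range is limited). The gripper opens to 85 mm and grips with 20 to 120 N. Pads are 22 mm wide; open, the fingers measure 114 mm over their backs; the gripper's body (76 mm by 85 mm) begins 54 mm behind the grasp point. The pads swing forward as they close: fully open they stand 13 mm farther back than shut.
Start: joints at [1.163, 0.241, 0.005, 1.335, 0, 1.571], TCP at [0.198, 0.459, 0.239] pointing down, gripper open.
Joint ranges: [-2.72, 2.72], [-1.05, 1.87], [-1.09, 1.28], [-1.99, 2.15], [-1.42, 1.44], [-3.14, 3.14]. Speed limits (rad/s): [2.79, 2.79, 3.14, 3.14, 3.14, 3.14].

### API

Orientations are given as a unit quaternion [x, y, z, w].
In Python, from station import manip gives the robot as it stands.
- The arm moves only by the tool arm_command, never from a script. Its argument "targets" is a list that holds one entry, the list of rows, each a list of 7 numbers: the opening in per cent of the stroke, from 0 (shut) to 100 (fully open), then the shift along the world's x, y, z in m, then the turn, a rotation vector about the world's x, y, z in degrees. A call has 1 to 8 rows; each row shifts and turns the commanded pose from where the row before left it; what a row does not reach is not made up. A row lasts 1/10 s, in which the tool goes at most 50 mm and 8.59 degrees, less where a joint would pass 70% of its speed; a pose out of reach is approached as far as the arm can. A call with a gripper value outside its range is refused whole. The fingers move at their own pace and stop on an object; the grip force is fixed at half the most. Time passes only in rows, so rows that do not move let the fingers close. It gives the time, the measured TCP pose, the force, the opening and the grip force at its end, in the units of the state.
- manip.sense(): the state, without advancing time (a new reading comes with each control period).
- manip.capture(name): name is "side" or "top"; returns a dict with "frame" (384x512x3 uint8, red, green, blue), "z_map" (384x512 float32, m along the optical axis (not along the pixel's ray), 0 where there is no reading), "fx", "fy", "cx", "cy" (pixels), "k1" (the pictures are not rectified: a ray, as slopes to the right and down, at radius r is drawn at 1 + k1 r^2 times it, then the intrinsics apply), "world_from_camera" (4x4, takes a point from camera to world coordinates). Camera axes: x right, y up, looking along -z (the intrinsics and any distortion apply to the point x, -y, -z); pixel columns grow to the right and rows downward; lengths in m; the calibration is good to about 2 mm. A picture is of the moment at which its call begins.
- manip.job_done(): hands the job in; it is judged then, once.
Trained networks look in a picture, given as the dict that the camera call returned (one of the last four; its "shot" number tells which), for a name from the list of things; names that differ only in an ending like _2 or _b are one class to them, and where a whole thing is asked for, a point or a joint stands for the part that bears it (a point fixed in the world has none). Each returns a list of dicts, best first, with "p" (0 to 1); they miss things now and then, are a little off and sometimes report something else, mostly with a low value. They report only what shows in the picture. A call takes as long as a camera call.
- manip.trace(picture, label): "region" (384x512 bool, what is visible of it) and "extent" ([left, top, right, bottom] in pixels, round what is visible of it).
- manip.landmark_of(picture, label): "xy" ([column, row] in pixels: a listed point, or the origin of a listed thing).
The state is a dict: "time": time; "qpos": joint angles; "qd": joint speeds; "joint_efforts": joint torques, N m; "tool_pos": TCP position; "orientation": TCP orientation; "contact_force": force on the tool from outside, world axes, zero at the start; "torque": the same for the moment, N m; "opening": opening from 0.0 (shut) to 1.0 (fully open); "grasp_force": force on a finger pad.
Only numpy, scipy, OpenCV 4.12 (cv2) and the standard library are available. Lean on these libraries where they do the work, as an engineer would, in place of code of your own. Each camera call takes 0.05 s, during which the arm holds its last target. There are 200 camera calls.

### The job

Before the bottom-bracket shell (the short grey steel tube) is welded, try out the bench clamp it lies in: push that clamp's blue handle down until it snaps over centre and stays locked on the shell by itself with nothing touching it, then press its red release lever so that the handle springs fully open again. Leave the shell lying in its saddle, and leave the other, empty clamp alone.

Things in the scene. Friction and masses are not known exactly. Their poses are not given: they have to be found in the camera images.
- clamp: the clamp that holds the shell: grey steel, fixed, level, base 215 mm long, 64 mm wide. Origin on the bench under the handle's pivot (66 mm up, axis along y); +x runs to the jaw and the copper V saddle (saddle at x = +78 mm), -x to the handle's tail and the red lever; z up. An identical clamp with an empty saddle stands about 100 mm to one side, roughly parallel: not to be used
- clamp_handle (a joint): swing of the blue handle, rad: 0 = open (tail raised 41 degrees, held by its spring), 0.72 = level, down on its stop. Centre is at 0.60: short of it the handle springs back open, beyond it it snaps to 0.72 and stays, its sprung jaw pad pressing on the shell. Pushing down on the grip point takes about 5 to 15 N
- clamp_grip (a point): the spot to push on, which moves with the handle: top of the blue grip (22 mm wide, 19 mm thick), 52 mm from the pivot; the tail ends 75 mm from it. Open, it is 33 mm to the -x side of the clamp's origin and 107 mm above the bench; locked, 52 mm to the -x side and 75.5 mm above the bench
- clamp_release (a joint): swing of the red release lever, rad: 0 = at rest (a light spring returns it), 0.45 = fully down. With the handle locked, pressing it to about 0.3 pushes the handle up past centre, and it springs open by itself; takes about 4 to 8 N
- clamp_paddle (a point): top centre of the red lever's paddle (30 x 34 mm), 114 mm to the -x side of the clamp's origin and 49.5 mm above the bench at rest; pressed straight down it goes about 15 mm. The lever's hinge is 34 mm from it towards the handle; the handle's tail is 39 mm away and rises away from it
- shell_centre (a point): centre of the loose grey steel shell, a tube 40 mm in diameter and 68 mm long, lying across the clamp in its V saddle, its axis along the clamp's y, centre 34 mm above the bench
- spare_handle (a joint): swing of the blue handle of the other, empty clamp, same meaning; it stays at 0 (open)
- spare_release (a joint): swing of the other clamp's red release lever; it stays at 0

How it is judged:
By the outcome, as a careful person would: the job done as asked, in the order asked, and still so for the second after the job is handed in, with the robot touching nothing.
It also fails if it takes over 32 s, if anything falls off the work surface, if the arm or the gripper's body presses on something with over 40 N, if the wrist force passes 120 N, or if a joint passes its speed limit or range.

## Working session

There is one attempt and no reset: what is moved stays moved. The work goes in short steps, Python scripts to look and compute and a tool call to move; the robot and the scene stay as the last step left them, time stands still between calls to the robot, and variables do not carry over. Pictures are saved under pics/ and viewed, at most 10 in all, crops included, and the job is handed in when it is done.

Besides the shell and the picture viewer there is one more tool, called after "Emit:" in YAML: its name, and indented under it one key for each argument. arm_command: Moves the arm, as the interface text tells. Its arguments: {"type":"object","properties":{"targets":{"type":"array"}},"required":["targets"]}

```bash
mkdir -p pics
cat > h.py <<'E'
import numpy as np, cv2
from station import manip
def ray(c,uv):
    K=np.array([[c["fx"],0,c["cx"]],[0,c["fy"],c["cy"]],[0,0,1]])
    p=cv2.undistortPoints(np.array([[uv]],float),K,np.array([c["k1"],0,0,0,0.]))[0,0]
    return p
def world(c,uv,z=None):
    p=ray(c,uv); T=np.array(c["world_from_camera"])
    if z is None:
        u,v=int(round(uv[0])),int(round(uv[1])); w=c["z_map"][max(v-1,0):v+2,max(u-1,0):u+2]; w=w[w>0]
        d=np.median(w) if w.size else np.nan
        return (T@[p[0]*d,-p[1]*d,-d,1])[:3]
    o=T[:3,3]; r=T[:3,:3]@[p[0],-p[1],-1]
    return o+r*(z-o[2])/r[2]
E
python3 - <<'E'
from h import *
s=manip.sense();print(s["time"],s["tool_pos"],s["orientation"],s["opening"])
ims=[]
for n in ("top","side"):
    c=manip.capture(n)
    ims.append(c["frame"][:,:,::-1])
    print(n,np.round(c["world_from_camera"],2).tolist(),c["fx"])
    for l,z in (("clamp",0),("clamp_grip",.107),("clamp_paddle",.0495),("shell_centre",.034)):
        for d in manip.landmark_of(c,l)[:3]:
            print(l,round(d["p"],2),np.round(d["xy"],1),world(c,d["xy"],z).round(4),world(c,d["xy"]).round(4))
    cv2.imwrite(f"pics/{n}0.png",ims[-1])
E
```

```text
0.0 [0.19805294 0.4584138  0.23841001] [ 2.02466205e-01  9.79288667e-01 -1.05112580e-03 -1.95963658e-04] 0.9979762121281621
top [[0.16, 0.96, -0.22, 0.23], [-0.99, 0.16, -0.03, -0.26], [0.0, 0.22, 0.98, 0.92], [0.0, 0.0, 0.0, 1.0]] 404.18736226076334
clamp 0.78 [275.5 185. ] [ 0.4611 -0.2564  0.    ] [ 0.4413 -0.2566  0.0783]
clamp_grip 0.93 [260.8 166.3] [ 0.469 -0.22   0.107] [ 0.4691 -0.22    0.1067]
clamp_paddle 0.57 [230.4 151.9] [ 0.5082 -0.1438  0.0495] [ 0.5082 -0.1438  0.0495]
shell_centre 0.89 [303.6 200.6] [ 0.4271 -0.3242  0.034 ] [ 0.4229 -0.3228  0.0531]
side [[1.0, -0.04, 0.04, 0.43], [0.05, 0.4, -0.92, -1.01], [0.02, 0.92, 0.4, 0.42], [0.0, 0.0, 0.0, 1.0]] 490.2930924222861
clamp 0.81 [288.3 243. ] [ 0.4593 -0.2496  0.    ] [ 0.4559 -0.3432  0.0514]
clamp_grip 0.76 [297.2 183.3] [ 0.4698 -0.233   0.107 ] [ 0.4702 -0.2232  0.1031]
clamp_grip 0.7 [312.4 195.6] [ 0.4928 -0.2839  0.107 ] [ 0.5041 -0.1494  0.0496]
clamp_paddle 0.64 [313.8 197.9] [ 0.5062 -0.1601  0.0495] [ 0.5062 -0.1591  0.0491]
shell_centre 0.82 [273.4 243.3] [ 0.4329 -0.3145  0.034 ] [ 0.4329 -0.3397  0.0479]
```

View pics/top0.png

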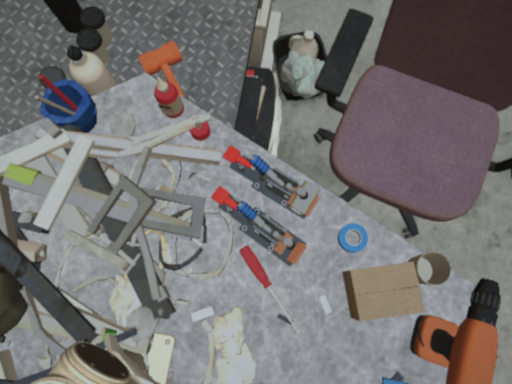

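View pics/side0.png

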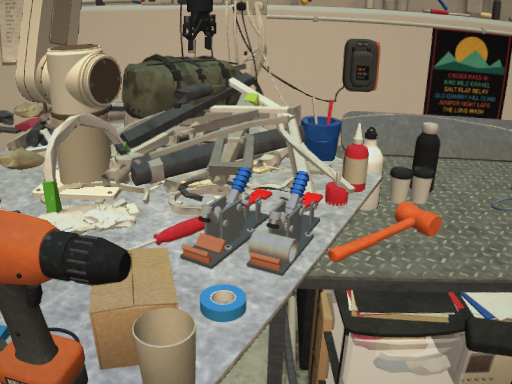

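The shell is in the farther/right clamp: about (303,200) in the top view and (275,245) in the side view. The spare clamp is at (285,250) in the top view. Next I'll refine the pose and check how high things stand along the path.

Run:
```python
from h import *
from scipy.optimize import least_squares
B={"clamp":(0,0),"clamp_grip":(-.033,.107),"clamp_paddle":(-.114,.0495),"shell_centre":(.078,.034)}
obs=[]
for n in ("top","side"):
    c=manip.capture(n)
    for l,(x,z) in B.items():
        d=manip.landmark_of(c,l)
        if d: obs.append((n,l,x,world(c,d[0]["xy"],z)[:2]))
    if n=="top":
        K=c; v,u=np.mgrid[0:384:2,0:512:2]; m=c["z_map"][::2,::2]>0
        P=np.array([world(c,(a,b)) for a,b in zip(u[m],v[m])])
        t=manip.trace(c,"shell_centre")
        cv2.imwrite("pics/crop.png",cv2.resize(c["frame"][130:280,190:340,::-1],(600,600),interpolation=cv2.INTER_CUBIC))
for sel in (("top",),("side",),("top","side")):
    S=[o for o in obs if o[0] in sel]
    f=lambda p:np.ravel([p[:2]+o[2]*np.array([np.cos(p[2]),np.sin(p[2])])-o[3] for o in S])
    r=least_squares(f,[.46,-.25,-2],loss="soft_l1",f_scale=.004)
    print(sel,r.x.round(4),f(r.x).reshape(-1,2).round(3).tolist())
p=r.x;d=np.array([np.cos(p[2]),np.sin(p[2])]);nrm=np.array([-d[1],d[0]])
for k in B: print(k,(p[:2]+B[k][0]*d).round(4))
Q=P[:,:2]-p[:2]; lx=Q@d; ly=Q@nrm
print("profile x(mm): zmax in |ly|<8")
for a in range(-140,130,10):
    s=(abs(ly)<12)&(lx*1000>=a)&(lx*1000<a+10)
    if s.any(): print(a,(P[s,2].max()*1000).round(), end="; ")
# path heights
A=np.array([.198,.459]);E=p[:2]; L=E-A; t=np.clip((P[:,:2]-A)@L/(L@L),0,1)
dist=np.linalg.norm(P[:,:2]-A-t[:,None]*L,axis=1)
print()
for a in np.arange(0,1,.1):
    s=(dist<.08)&(t>=a)&(t<a+.1)
    if s.any(): print(a.round(1),P[s,2].max().round(3),end="; ")
```

```text
('top',) [ 0.4616 -0.2516 -1.9423] [[0.005, 0.003], [-0.0, -0.002], [-0.0, 0.002], [-0.003, -0.003]]
('side',) [ 0.4592 -0.2553 -1.9814] [[0.003, -0.004], [0.001, 0.003], [0.0, 0.006], [-0.006, -0.005]]
('top', 'side') [ 0.4606 -0.2528 -1.9575] [[0.004, 0.002], [-0.001, -0.004], [0.0, 0.0], [-0.005, -0.004], [0.005, -0.001], [0.001, 0.006], [-0.001, 0.01], [-0.003, -0.003]]
clamp [ 0.4606 -0.2528]
clamp_grip [ 0.473  -0.2223]
clamp_paddle [ 0.5036 -0.1472]
shell_centre [ 0.4312 -0.3251]
profile x(mm): zmax in |ly|<8
-140 205.0; -130 116.0; -120 299.0; -110 307.0; -100 308.0; -90 308.0; -80 308.0; -70 302.0; -60 299.0; -50 296.0; -40 292.0; -30 285.0; -20 275.0; -10 255.0; 0 185.0; 10 185.0; 20 184.0; 30 79.0; 40 78.0; 50 87.0; 60 92.0; 70 92.0; 80 88.0; 90 93.0; 100 90.0; 110 73.0; 120 29.0; 
0.2 0.149; 0.3 0.183; 0.4 0.15; 0.5 0.165; 0.6 0.17; 0.7 0.109; 0.8 0.12; 0.9 0.119;
```

View pics/crop.png

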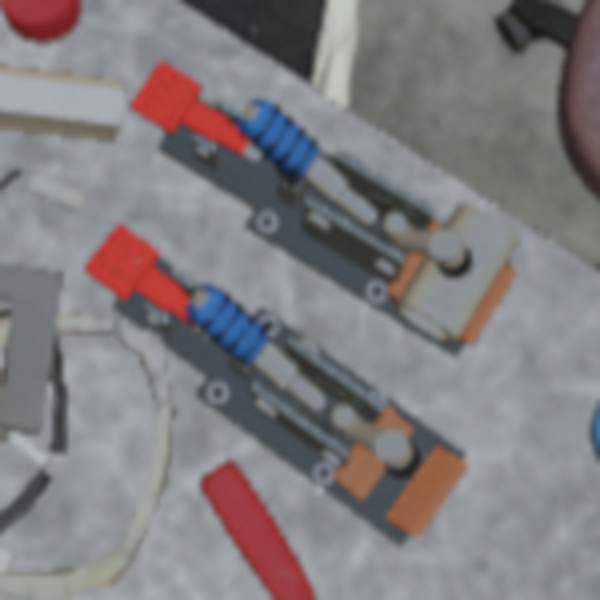

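Emit:
arm_command:
  targets:
    - [[0,0,0,0.03,0,0,0],[0,0.015,-0.038,0.02,0,0,0],[0,0.015,-0.038,0,0,0,0],[0,0.015,-0.038,0,0,0,0],[0,0.015,-0.038,0,0,0,0],[0,0.015,-0.038,0,0,0,0],[0,0.015,-0.038,0,0,0,0],[0,0.015,-0.038,0,0,0,0]]

```text
time: 1.85
tool_pos: [0.3036, 0.1915, 0.2896]
orientation: [0.202, 0.979, 0.0, 0.0]
contact_force: [0.5, 0.6, 0.4]
opening: 0.0
grasp_force: 0.0
```

Emit:
arm_command:
  targets:
    - [[0,0.015,-0.038,0,0,0,0],[0,0.015,-0.038,0,0,0,0],[0,0.015,-0.038,0,0,0,0],[0,0.015,-0.038,0,0,0,0],[0,0.015,-0.038,0,0,0,0],[0,0.015,-0.038,0,0,0,0],[0,0.015,-0.038,0,0,0,0],[0,0.015,-0.038,0,0,0,0]]

```text
time: 2.65
tool_pos: [0.4236, -0.1128, 0.2895]
orientation: [0.203, 0.979, 0.0, 0.0]
contact_force: [1.0, 0.3, 0.5]
opening: -0.0
grasp_force: 0.0
```

Emit:
arm_command:
  targets:
    - [[0,0.016,-0.036,0,0,0,0],[0,0.016,-0.036,0,0,0,0],[0,0.017,-0.037,0,0,0,0],[0,0,0,-0.045,0,0,0],[0,0,0,-0.045,0,0,0],[0,0,0,-0.045,0,0,0],[0,0,0,-0.01,0,0,0],[0,0,0,0,0,0,0]]

```text
time: 3.45
tool_pos: [0.4711, -0.2194, 0.143]
orientation: [0.202, 0.979, 0.0, -0.002]
contact_force: [-0.4, -0.1, 0.6]
opening: 0.002
grasp_force: 0.0
```

Run:
```python
from h import *
print(manip.sense()["tool_pos"],manip.sense()["qpos"])
o=[]
for n,(a,b) in (("top",(220,130)),("side",(250,110))):
    c=manip.capture(n)
    o.append(cv2.resize(c["frame"][b:b+150,a:a+100,::-1],(400,600),interpolation=cv2.INTER_CUBIC))
cv2.imwrite("pics/b.png",np.hstack(o))
```

```text
[ 0.47109579 -0.21942989  0.14301723] [-4.35895650e-01  3.44155893e-01 -1.11801981e-01  1.11908184e+00
 -1.44301028e-05 -2.81474619e-02]
```

View pics/b.png

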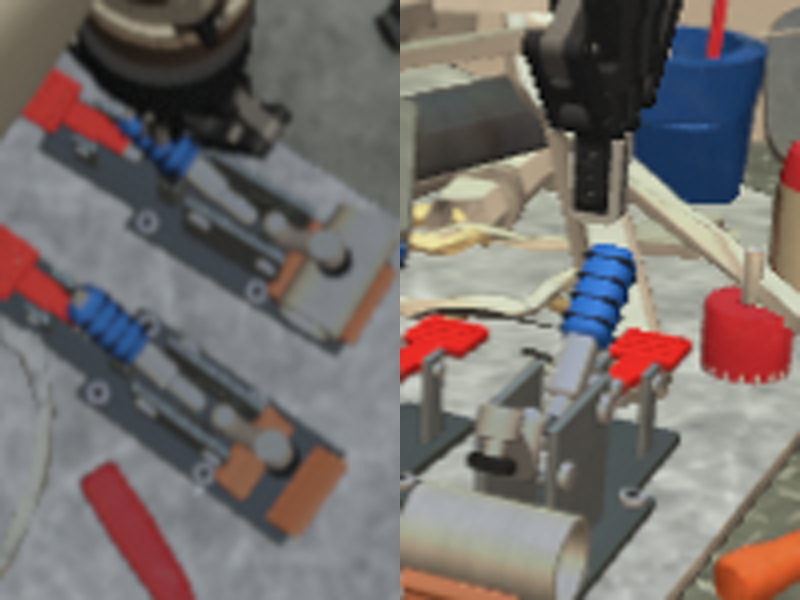

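The side crop shows the shut fingertip at (600,215), about 15–30 mm above the blue grip, whose top is at (605,250). I'll shift slightly towards the pivot and push down along the arc.

Emit:
arm_command:
  targets:
    - [[0,-0.003,-0.008,-0.005,0,0,0],[0,0,0,-0.007,0,0,0],[0,0,0,-0.006,0,0,0],[0,0.001,0.002,-0.006,0,0,0],[0,0.001,0.002,-0.006,0,0,0]]

```text
time: 4.05
tool_pos: [0.4715, -0.2241, 0.1143]
orientation: [0.203, 0.979, -0.0, 0.0]
contact_force: [-0.7, -0.4, 7.4]
opening: 0.003
grasp_force: 3.4
```

Contact at 7 N. I'll continue down.

Emit:
arm_command:
  targets:
    - [[0,0.001,0.003,-0.006,0,0,0],[0,0.001,0.003,-0.006,0,0,0],[0,0.001,0.002,-0.006,0,0,0],[0,0.001,0.002,-0.005,0,0,0],[0,0,0.001,-0.004,0,0,0]]

```text
time: 4.55
tool_pos: [0.4761, -0.2127, 0.0874]
orientation: [0.202, 0.979, -0.0, 0.001]
contact_force: [0.6, 0.0, -0.6]
opening: 0.004
grasp_force: 0.0
```

Emit:
arm_command:
  targets:
    - [[0,0,0.001,-0.002,0,0,0],[0,0,0,-0.001,0,0,0]]

```text
time: 4.75
tool_pos: [0.4746, -0.2116, 0.0835]
orientation: [0.202, 0.979, 0.0, -0.001]
contact_force: [-2.1, 0.9, 5.3]
opening: -0.001
grasp_force: 2.9
```

Emit:
arm_command:
  targets:
    - [[0,0,0,0.01,0,0,0],[0,0,0,0.03,0,0,0],[0,0,0,0.035,0,0,0],[0,0.012,0.03,0,0,0,0],[0,0.012,0.03,0,0,0,0],[0,0.008,0.02,0,0,0,0],[0,0,0,0,0,0,0]]

```text
time: 5.45
tool_pos: [0.5083, -0.1301, 0.1602]
orientation: [0.201, 0.98, 0.0, 0.001]
contact_force: [0.7, -0.6, 0.4]
opening: -0.003
grasp_force: 0.0
```

Run:
```python
from h import *
o=[]
for n,(a,b) in (("top",(220,130)),("side",(250,110))):
    c=manip.capture(n)
    for l,z in (("clamp_grip",.0755),("clamp_paddle",.0495)):
        for d in manip.landmark_of(c,l)[:2]: print(n,l,round(d["p"],2),d["xy"],world(c,d["xy"],z).round(4),world(c,d["xy"]).round(4))
    o.append(cv2.resize(c["frame"][b:b+150,a:a+100,::-1],(400,600),interpolation=cv2.INTER_CUBIC))
cv2.imwrite("pics/c.png",np.hstack(o))
```

```text
top clamp_grip 0.56 [252.8, 164.6] [ 0.4793 -0.2006  0.0755] [ 0.479  -0.2007  0.0762]
top clamp_paddle 0.76 [231.5, 152.2] [ 0.5079 -0.1464  0.0495] [ 0.5079 -0.1464  0.0496]
side clamp_grip 0.92 [298.7, 193.8] [ 0.4749 -0.2042  0.0755] [ 0.4749 -0.2038  0.0753]
side clamp_paddle 0.41 [313.7, 197.5] [ 0.5061 -0.1582  0.0495] [ 0.506  -0.1589  0.0498]
```

View pics/c.png

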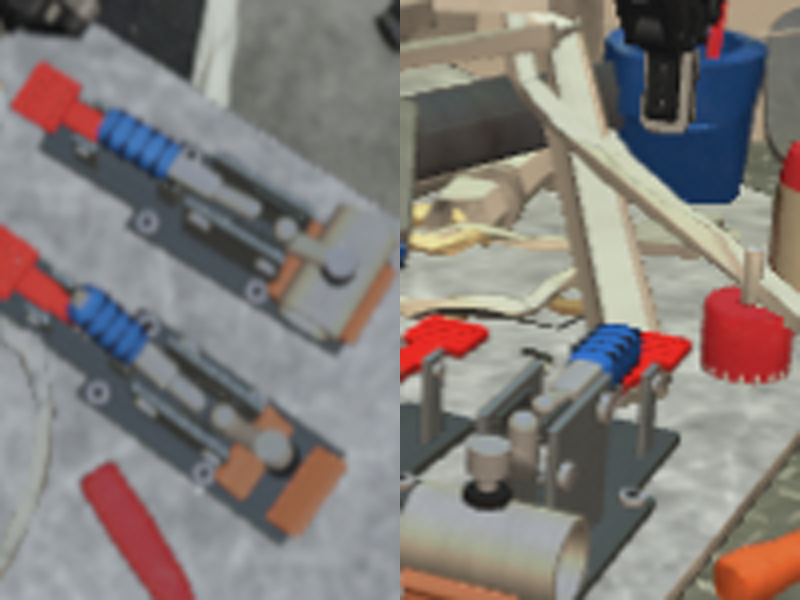

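The handle is level, with its pad on the shell and the gripper clear: it sits at (605,350) in the side crop, and the paddle is at (48,98) in the top crop. So it is locked by itself. Before pressing the paddle I'll check what stands around it.

Run:
```python
from h import *
u=np.array([.377,.926]);n=np.array([-u[1],u[0]])
print(manip.sense()["tool_pos"])
for nm in("top","side"):
    c=manip.capture(nm); v,uu=np.nonzero(c["z_map"]>0); s=slice(None,None,2)
    P=np.array([world(c,(a,b)) for a,b in zip(uu[s],v[s])])
    Q=P[:,:2]-[.507,-.148]; a=Q@u*1000; b=Q@n*1000
    for lo in range(-40,120,20):
        print(nm,lo,[ (int(P[m,2].max()*1000) if (m:=(a>=lo)&(a<lo+20)&(b>=l)&(b<l+20)&(P[:,2]<.15)).any() else None) for l in range(-80,80,20)])
```

```text
[ 0.50695322 -0.13295028  0.15940587]
top -40 [-2, 0, 0, 51, 72, 7, 1, 2]
top -20 [0, 1, 3, 50, 50, 47, 1, 1]
top 0 [1, 3, 1, 50, 50, 28, 1, 1]
top 20 [None, 0, 1, 3, 36, 36, 1, 3]
top 40 [None, None, 3, 1, 37, 42, 41, 3]
top 60 [None, None, 0, 1, 33, 47, 48, 25]
top 80 [None, None, 38, 37, 36, 47, 52, 53]
top 100 [None, None, 51, 66, 61, 60, 56, 59]
side -40 [-2, 0, 0, 50, 9, None, None, 6]
side -20 [-2, 0, 0, 49, 50, None, None, None]
side 0 [-2, 0, 0, 48, 50, 1, None, None]
side 20 [-1, 0, 0, 0, 19, 7, None, 2]
side 40 [0, 0, 0, 0, 37, 41, 41, 4]
side 60 [0, 0, 0, 0, 27, 46, 48, 43]
side 80 [0, 41, 44, 60, 35, 45, 52, 52]
side 100 [0, 43, 57, 65, 63, 59, 55, 59]
```

Emit:
arm_command:
  targets:
    - [[0,-0.002,-0.01,-0.02,-7,2.8,0],[0,-0.002,-0.01,-0.03,-7,2.8,0],[0,0,0,-0.03,0,0,0],[0,0,0,-0.01,0,0,0],[0,0,0,0,0,0,0]]

```text
time: 6.35
tool_pos: [0.5018, -0.1521, 0.0679]
orientation: [0.201, 0.971, -0.129, -0.025]
contact_force: [-0.1, -0.0, -0.1]
opening: -0.005
grasp_force: 0.0
```

Emit:
arm_command:
  targets:
    - [[0,0,0,-0.005,0,0,0],[0,0,0,-0.005,0,0,0],[0,0,0,-0.003,0,0,0]]

```text
time: 6.65
tool_pos: [0.5043, -0.1525, 0.0573]
orientation: [0.201, 0.971, -0.129, -0.022]
contact_force: [0.0, -0.0, 2.7]
opening: 0.001
grasp_force: 1.2
```

Emit:
arm_command:
  targets:
    - [[0,0,0,-0.004,0,0,0],[0,0,0,-0.004,0,0,0],[0,0,0,-0.003,0,0,0]]

```text
time: 6.95
tool_pos: [0.5044, -0.1525, 0.0469]
orientation: [0.201, 0.971, -0.13, -0.021]
contact_force: [-1.4, 1.2, 7.2]
opening: 0.003
grasp_force: 3.5
```

Emit:
arm_command:
  targets:
    - [[0,0,0,-0.002,0,0,0],[0,0,0,0,0,0,0]]

```text
time: 7.15
tool_pos: [0.5044, -0.1526, 0.0463]
orientation: [0.201, 0.971, -0.13, -0.021]
contact_force: [-3.2, 1.7, 14.5]
opening: -0.001
grasp_force: 7.1
```

Run:
```python
from h import *
o=[]
for n,(a,b) in (("top",(220,130)),("side",(250,110))):
    c=manip.capture(n)
    o.append(cv2.resize(c["frame"][b:b+150,a:a+100,::-1],(400,600),interpolation=cv2.INTER_CUBIC))
cv2.imwrite("pics/d.png",np.hstack(o))
```

```text
(no output)
```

View pics/d.png

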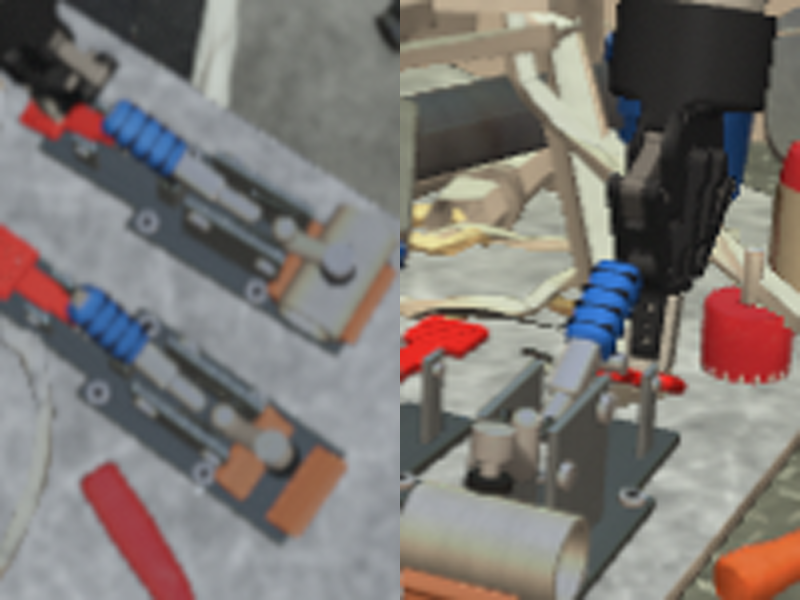

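The paddle is pressed and the handle is springing up; it has risen to (605,265–340) in the side crop. I'll retract up and outward.

Emit:
arm_command:
  targets:
    - [[0,0,0,0,0,0,0],[0,0.001,0.003,0.01,0,0,0],[0,0.003,0.008,0.02,0,0,0],[0,0.008,0.02,0.035,0,0,0],[0,0.01,0.025,0.04,0,0,0],[0,0,0,0.04,0,0,0],[0,0,0,0,0,0,0],[0,0,0,0,0,0,0]]

```text
time: 8.05
tool_pos: [0.5261, -0.0958, 0.1897]
orientation: [0.201, 0.971, -0.129, -0.021]
contact_force: [-0.7, -0.5, -0.3]
opening: 0.003
grasp_force: 0.0
```

Run:
```python
from h import *
o=[]
for n,(a,b) in (("top",(220,130)),("side",(250,110))):
    c=manip.capture(n)
    for l,z in (("clamp_grip",.107),("clamp_paddle",.0495),("shell_centre",.034)):
        for d in manip.landmark_of(c,l)[:1]: print(n,l,round(d["p"],2),d["xy"],world(c,d["xy"],z).round(4),world(c,d["xy"]).round(4))
    o.append(cv2.resize(c["frame"][b:b+150,a:a+100,::-1],(400,600),interpolation=cv2.INTER_CUBIC))
cv2.imwrite("pics/e.png",np.hstack(o))
```

```text
top clamp_grip 0.79 [259.1, 165.0] [ 0.4712 -0.216   0.107 ] [ 0.4704 -0.2162  0.1097]
top clamp_paddle 0.67 [232.4, 152.3] [ 0.508  -0.1484  0.0495] [ 0.5079 -0.1485  0.0498]
top shell_centre 0.67 [301.7, 200.2] [ 0.4274 -0.3199  0.034 ] [ 0.4226 -0.3185  0.0551]
side clamp_grip 0.72 [298.1, 181.5] [ 0.4715 -0.2245  0.107 ] [ 0.4717 -0.2213  0.1057]
side clamp_paddle 0.67 [312.3, 197.4] [ 0.5034 -0.1579  0.0495] [ 0.5037 -0.1549  0.0482]
side shell_centre 0.92 [274.5, 243.4] [ 0.4347 -0.3147  0.034 ] [ 0.4346 -0.3391  0.0475]
```

View pics/e.png

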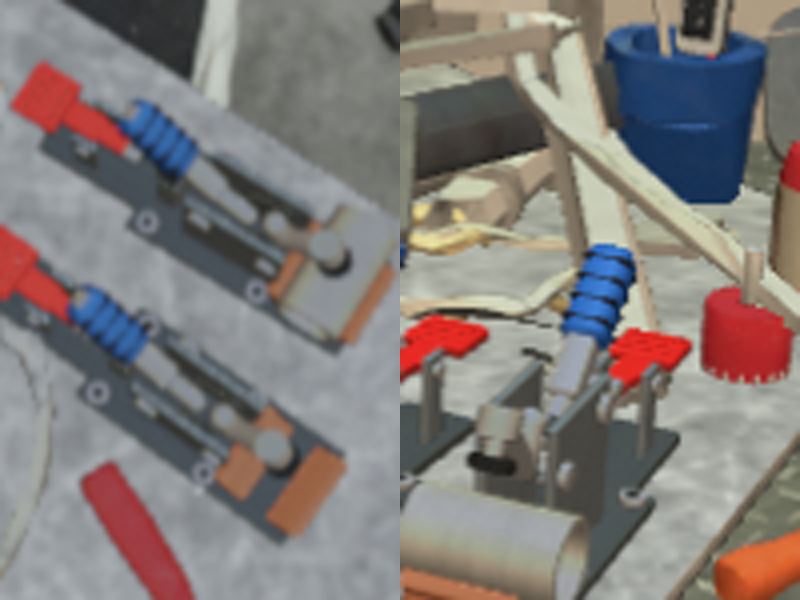

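The handle is fully open again at (600,250–340), the same as at the start. The red lever is at rest, the shell is in its saddle, the spare clamp is untouched and the robot is clear.

```bash
python3 -c "
from station import manip
print(manip.job_done())"
```

```text
the job is handed in; nothing more can be done
None
```

The clamp locked on the shell by itself, then sprang fully open when I pressed its red lever; the shell is still in its saddle, the spare clamp was left alone, and the job is handed in.

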